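Gauge the gap of a gel cassette

TASK

Take the yellow-handled taper gauge out of its rack and slide its blade straight down between the white back plate and the green glass front plate of the gel cassette until it drags snugly on both plates, without forcing the plates apart. Finish while still gripping the gauge and holding it still and upright at that depth; do not let go. Leave the blue gauge, the small beaker and the vial where they are.

Things in the scene. Friction and masses are not known exactly. Their poses are not given: they have to be found in the camera images.
- yellow_gauge_grip (a point): taper gauge with yellow plastic handle, loose, 0.1 to 0.16 kg, hanging upright in either slot of the grey rack. This point is the centre of the handle: 24 mm along its x, 34 mm along y, 60 mm tall (z -30 to +30 mm, z up). Below it a steel blade 90 mm long; its end is 120 mm below this point.
- yellow_gauge: the same gauge; origin at the lower end of its blade, axes as above. The blade, 24 mm wide along y, is a wedge: 3 mm thick (along x) at its lower end, growing by 0.12 mm in all (both faces alike) for each mm upward, to about 14 mm at the handle.
- blue_gauge_grip (a point): a like gauge with a blue handle and a flat 4 mm blade, loose, in the other slot of the rack; this point is the centre of its handle, whose top stands 170 mm above the bench. Not to be used or disturbed: carry nothing into it.
- gauge_rack: grey plastic rack, fixed, 80 x 170 mm foot, 110 mm tall. Origin at the centre of its underside, z up. Two slots (18 x 28 mm) through its top at y = +40 and -40 mm; each gauge hangs in one, turned as the rack is, its handle resting on the top and its 90 mm blade below.
- gap_mouth (a point): point in the gap between the upright cassette plates, half-way along, 104 mm above the bench, where the parallel gap begins, 4 mm from the front plate's face. x square to the plates (towards the white back plate), y along the 100 mm long gap, z up. At rest the gap is 6.5 to 9.5 mm wide, different every time; 80 mm deep. Black lips above flare out 5 to 6 mm either side over 8 mm of height.
- back_plate: white ceramic back plate of the cassette, 6 mm thick, 100 mm long; its inner face is its x = 0, x points away from the gap, z up, origin at bench height. Both plates stand on a tray that floats up to 5 mm either way along x on a weak spring (0.1 N/mm), so that they centre themselves on the blade.
- front_plate (a joint): how far the green glass front plate (6 mm thick, 100 mm long) is pushed away from the back plate, m: 0 at rest on its stop, at most 0.006. Its spring yields at 4 N, then takes 2.5 N per mm. Once the wedge touches both plates, the upward drag on the blade rises to about 5 N within some mm of travel, then more slowly.
- beaker: small clear 50 ml beaker, 52 mm wide, 62 mm tall, loose, origin at its underside; leave it alone
- vial: small brown vial with a black cap, 22 mm wide, 51 mm tall, loose, origin at its underside; leave it alone
- fraction_collector_1: the cream fraction collector that stands on the bench between the rack and the cassette, fixed, about 290 mm (x) by 235 mm (y), low in front, with a tube carousel, and up to 250 mm tall at the post behind; origin at the centre of its underside. Carry the gauge round in front of it or above it.

How it is judged:
By the outcome, as a careful person would: the job done as asked, in the order asked, and still so for the second after the job is handed in, while the arm keeps its last pose, push and grip.
It also fails if it takes over 45 s, if anything falls off the work surface, if the arm or the gripper's body presses on something with over 40 N, if the wrist force passes 120 N, or if a joint passes its speed limit or range.

ROBOT

A 6-joint arm with a two-finger parallel gripper is mounted at the origin on a cart in front of the work surface, level with it; the furniture and walls round the work are solid. World frame = base frame: x ahead of the robot, y to its left, z up, the work surface at z = 0. Lengths are in m, angles in rad, forces in N, time in s.
With the tool pointing down it reaches from about 0.225 to 0.875 m from the base axis. Payload 3.4 kg.
Tool frame: the origin (TCP) lies on the centre line of the jaws, within the pads' length; the fingertips stand 17 mm ahead of it and the grasp point (between the pads) lies 2 mm behind it; z points along the fingers, x is the direction in which the jaws open and shut, and the axes are right-handed (so a half turn about z gives the same grasp; the last joint's range is limited). The gripper opens to 85 mm and grips with 20 to 120 N. Pads are 22 mm wide; open, the fingers measure 114 mm over their backs; the gripper's body (76 mm by 85 mm) begins 54 mm behind the grasp point. The pads swing forward as they close: fully open they stand 13 mm farther back than shut.
Start: joints at [-1.372, 0.276, 1.505, -0, 1.361, -0.121], TCP at [0.181, -0.546, 0.248] pointing down, gripper open.
Joint ranges: [-2.89, 2.89], [-0.75, 2.08], [0.22, 2.7], [-1.18, 4.32], [0.11, 2.71], [-2.7, 2.7]. Speed limits (rad/s): [2.57, 2.57, 3.14, 3.14, 3.14, 3.14].

INTERFACE

Orientations are given as a 3x3 rotation matrix whose columns are the frame's x, y, z axes.
In Python, from cell import robot, imaging, ticket gives the robot as it stands.
- The arm moves only by the tool arm_command, never from a script. Its argument "commands" is a list of rows, each a list of 3 entries, a list of its own where there are three numbers: the shift along the tool's x, y, z in m, then the turn, a rotation vector about the tool's x, y, z in degrees, then the opening, from 0 (shut) to 1 (fully open). In form: [[[x, y, z], [rx, ry, rz], grip], ...]. A call has 1 to 12 rows; each row shifts and turns the pose as measured when the row begins, along the tool's axes as they then stand; what a row does not reach is not made up. A row lasts 1/10 s, in which the tool goes at most 50 mm and 8.59 degrees, less where a joint would pass 70% of its speed; a pose out of reach is approached as far as the arm can. A call is refused whole if a number of a shift passes 0.05 or a number of a turn 8.59, either way. A call with a gripper value outside its range is refused whole. The fingers move at their own pace and stop on an object; "newtons" is the grip in N (left out, the last holds). Time passes only in rows, so rows that do not move let the fingers close. It gives the time, the measured TCP pose, the force and the opening at its end, in the units of the state.
- robot.read_state(): the state, without advancing time (a new reading comes with each control period).
- imaging.get_image(name): name is "scene" or "top" or "wrist"; returns the picture (480x640x3 uint8, red, green, blue); there is no depth.
- imaging.camera_params(name): a dict with "fx", "fy", "cx", "cy" (pixels), "rvec" (rotation vector, rad) and "tvec" (3), from world to camera coordinates, as OpenCV has them; the wrist camera has in their place "hand_eye" (4x4, takes a point from camera to tool coordinates, whose origin is the TCP and whose axes are the tool frame's). Camera axes: x right, y down, z forward; pixel columns grow to the right and rows downward; lengths in m; the calibration is good to about 2 mm. A picture is of the moment at which its call begins: read the wrist's pose just before it. camera_params takes no time and is no camera call.
- ticket.close_job(): hands the job in, once; it reports no verdict.
The state is a dict: "time_s": time; "qpos": joint angles; "joint_velocities": joint speeds; "joint_torque": joint torques, N m; "ee_pos": TCP position; "eef_rot": TCP orientation; "force": force on the tool from outside, world axes, zero at the start; "wrist_torque": the same for the moment, N m; "opening": finger opening in m.
Only numpy, scipy, OpenCV 4.12 (cv2) and the standard library are available. Lean on these libraries where they do the work, as an engineer would, in place of code of your own. Each camera call takes 0.05 s, during which the arm holds its last target.

## Working session

There is one attempt and no reset: what is moved stays moved. The work goes in short steps, Python scripts to look and compute and a tool call to move; the robot and the scene stay as the last step left them, time stands still between calls to the robot, and variables do not carry over. Pictures are saved under pics/ and viewed, and the job is handed in when it is done.

Besides the shell and the picture viewer there is one more tool, called after "Request:" in YAML: its name, and indented under it one key for each argument. arm_command: Moves the arm, as the interface text tells. Its arguments: {"type":"object","properties":{"commands":{"type":"array"},"newtons":{"type":"number"}},"required":["commands"]}

```bash
ls; mkdir -p pics; python3 - <<'E'
from cell import robot, imaging, ticket
import cv2
s=robot.read_state();print({k:s[k] for k in('time_s','ee_pos','eef_rot','force','opening')})
for n in('scene','top','wrist'):
    im=imaging.get_image(n);cv2.imwrite(f'pics/{n}0.png',im[:,:,::-1]);print(n,imaging.camera_params(n))
E
```

```text
pics
{'time_s': 0.0, 'ee_pos': array([ 0.18066449, -0.54533352,  0.24743289]), 'eef_rot': array([[ 3.14393289e-01, -9.49292756e-01, -3.49870851e-04],
       [-9.49291060e-01, -3.14393394e-01,  1.81043709e-03],
       [-1.82863190e-03, -2.37060001e-04, -9.99998300e-01]]), 'force': array([ 0.48579543, -0.73399454, -0.54756434]), 'opening': 0.08529105949975786}
scene {'fx': 445.2019454636358, 'fy': 445.2019454636358, 'cx': 317.6047209528817, 'cy': 240.16091452904934, 'rvec': array([ 0.77987171, -2.50460961,  1.1963747 ]), 'tvec': array([0.4788014 , 0.18042076, 0.86595423])}
top {'fx': 533.5129366373217, 'fy': 533.5129366373217, 'cx': 319.1490432563371, 'cy': 227.7256330313308, 'rvec': array([ 2.0879978 , -2.1288211 ,  0.22634626]), 'tvec': array([0.14554247, 0.48258355, 1.12972861])}
wrist {'fx': 345.5926121217492, 'fy': 345.5926121217492, 'cx': 326.9397791964755, 'cy': 241.82771498529937, 'hand_eye': array([[ 9.99999302e-01,  4.53326270e-04, -1.09149662e-03,
        -3.15511876e-04],
       [-8.85280869e-05,  9.49651734e-01,  3.13307478e-01,
        -8.21569602e-02],
       [ 1.17857217e-03, -3.13307162e-01,  9.49651111e-01,
        -1.24503670e-01],
       [ 0.00000000e+00,  0.00000000e+00,  0.00000000e+00,
         1.00000000e+00]])}
```

View pics/scene0.png

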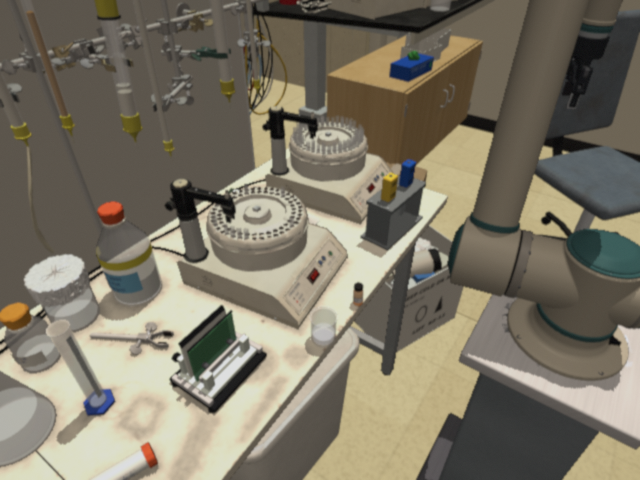

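View pics/top0.png

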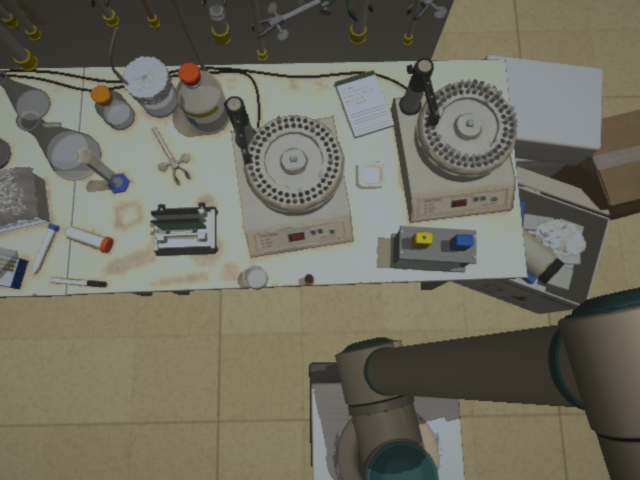

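View pics/wrist0.png

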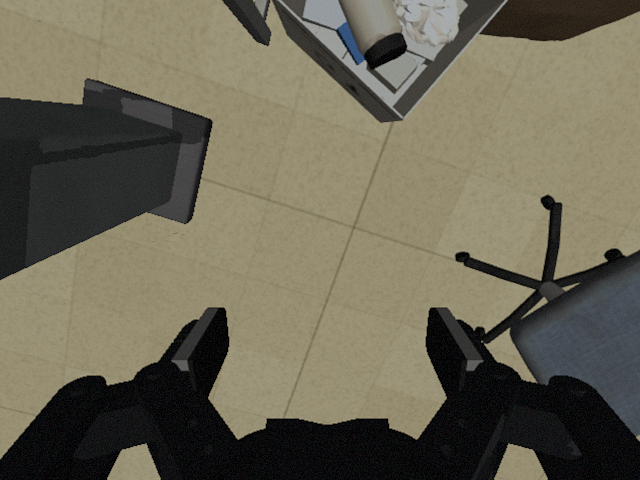

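Scene view: yellow handle is near (389,187) and blue near (408,172), with the cassette near (215,355). Top view: yellow (423,239), blue (464,241), cassette (185,228). The beaker is at (254,277) and the vial at (308,280). I'll zoom in to get corner pixels.

```bash
python3 - <<'E'
import cv2,numpy as np
t=cv2.imread('pics/top0.png');s=cv2.imread('pics/scene0.png')
def z(im,x,y,w,h,f):return cv2.resize(im[y:y+h,x:x+w],None,fx=f,fy=f,interpolation=cv2.INTER_CUBIC)
cv2.imwrite('pics/z1.png',np.vstack([z(t,375,215,120,60,6),]))
cv2.imwrite('pics/z2.png',z(t,140,195,90,70,8))
cv2.imwrite('pics/z3.png',z(s,355,150,90,100,6))
cv2.imwrite('pics/z4.png',z(s,160,300,110,110,5))
E
```

```text
(no output)
```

View pics/z1.png

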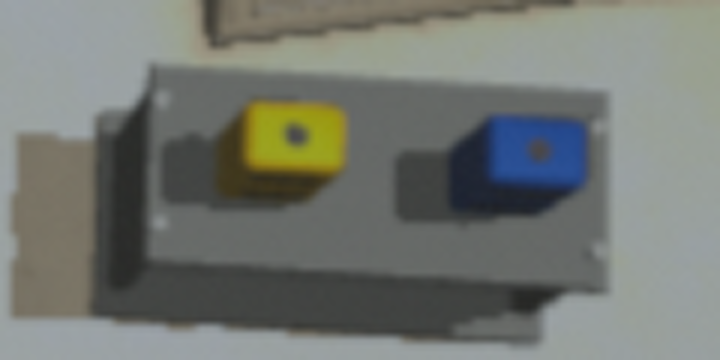

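View pics/z2.png

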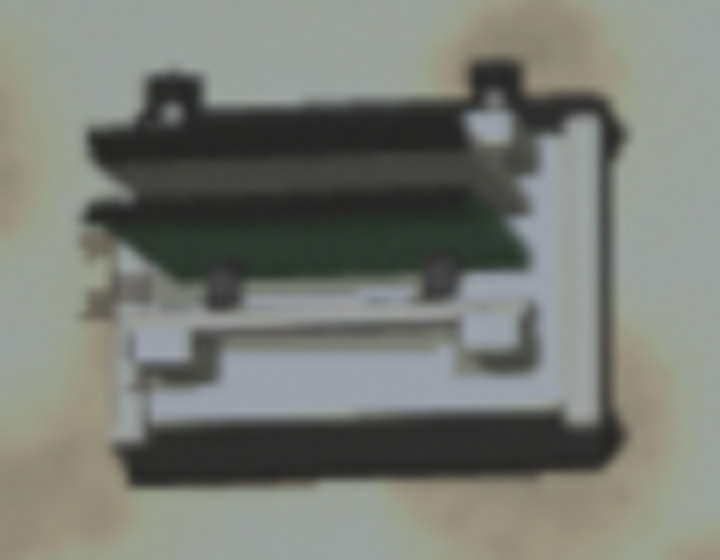

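View pics/z3.png

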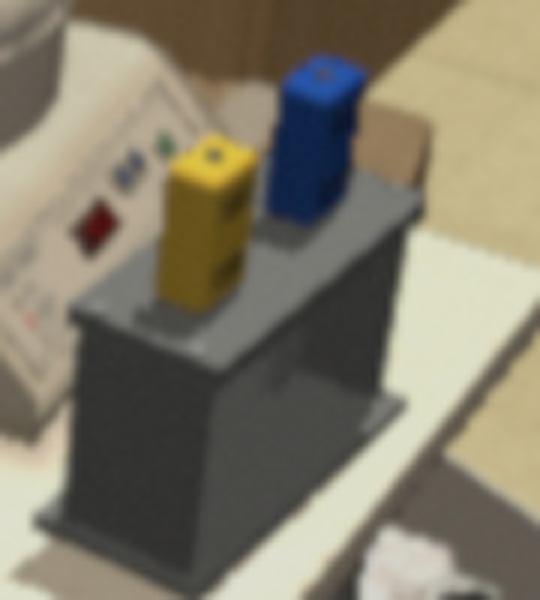

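View pics/z4.png

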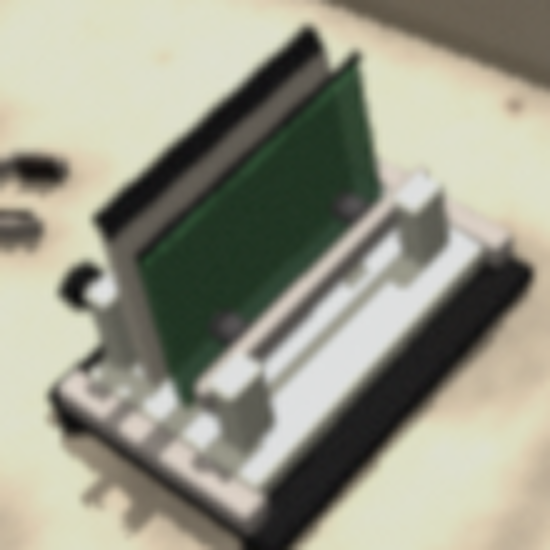

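```bash
cat > h.py <<'E'
import numpy as np,cv2
from cell import robot,imaging
def P(n,st=None):
    p=imaging.camera_params(n);K=np.array([[p['fx'],0,p['cx']],[0,p['fy'],p['cy']],[0,0,1]])
    if n=='wrist':
        X=np.eye(4);X[:3,:3]=st['eef_rot'];X[:3,3]=st['ee_pos'];E=np.linalg.inv(X@p['hand_eye'])[:3]
    else: E=np.c_[cv2.Rodrigues(p['rvec'])[0],p['tvec']]
    return K@E
def tri(Ps,uvs):
    A=[]
    for M,(u,v) in zip(Ps,uvs): A+=[u*M[2]-M[0],v*M[2]-M[1]]
    X=np.linalg.svd(np.array(A))[2][-1];X=X[:3]/X[3]
    r=[np.round((M@np.r_[X,1])[:2]/(M@np.r_[X,1])[2]-uv,1) for M,uv in zip(Ps,uvs)]
    return X,r
def onz(M,uv,z):
    u,v=uv;A=np.array([u*M[2]-M[0],v*M[2]-M[1]]);return np.linalg.solve(A[:,:2],-(A[:,2]*z+A[:,3]))
E
python3 - <<'E'
from h import *
T=P('top');S=P('scene')
t=lambda x,y,f=6,o=(375,215):np.array([(x+.5)/f-.5+o[0],(y+.5)/f-.5+o[1]])
s=lambda x,y:t(x,y,6,(355,150))
c=lambda x,y:t(x,y,8,(140,195)); d=lambda x,y:t(x,y,5,(160,300))
for n,a,b in(('yel',t(297,135),s(213,155)),('blu',t(540,151),s(323,74)),
  ('rack near+y corner',t(148,262),s(220,372)),('rack far+y',t(152,66),s(72,308)),
  ('fl +y',c(88,212),d(138,262)),('fl -y',c(478,190),d(358,58)),('back +y',c(88,130),d(97,218)),('back -y',c(465,105),d(312,30))):
    X,r=tri([T,S],[a,b]);print(n,X.round(4),*r)
for q in((148,262),(152,66),(607,92),(607,292)):print('rack',onz(T,t(*q),.11))
for q in((248,103),(345,103),(345,172),(245,172)):print('yt',onz(T,t(*q),.17))
for q in((88,130),(465,105),(88,212),(480,190)):print('lips',onz(T,c(*q),.112))
for q in((128,485),(605,467)):print('base',onz(T,c(*q),.01))
print('bk vial',onz(T,(254,277),.03),onz(T,(308,280),.03))
st=robot.read_state();print(st['time_s'])
E
```

```text
yel [ 0.4352 -0.0708  0.1722] [0.2 0.5] [-0.6 -0.2]
blu [ 0.4284 -0.1504  0.172 ] [0.2 0.5] [-0.6 -0.1]
rack near+y corner [ 0.4036 -0.0291  0.1103] [0.2 0.4] [-0.6 -0.2]
rack far+y [ 0.4718 -0.0344  0.1105] [0.4 1. ] [-1.3 -0.3]
fl +y [0.4938 0.4921 0.1069] [0.3 0.4] [-1.  -0.3]
fl -y [0.4976 0.3891 0.1057] [0.4 0.7] [-1.3 -0.4]
back +y [0.5139 0.4907 0.1133] [0.5 0.7] [-1.6 -0.5]
back -y [0.5187 0.3916 0.1099] [0.7 1.2] [-2.3 -0.7]
rack [ 0.40457497 -0.02881417]
rack [ 0.47398715 -0.03376025]
rack [ 0.46155191 -0.19248239]
rack [ 0.39102519 -0.18673392]
yt [ 0.44773762 -0.05542589]
yt [ 0.44710995 -0.08748814]
yt [ 0.42392874 -0.08600201]
yt [ 0.42457128 -0.05310171]
lips [0.51586888 0.49221803]
lips [0.52073336 0.39268197]
lips [0.49359093 0.49115051]
lips [0.49751998 0.38805153]
base [0.43788259 0.5088237 ]
base [0.44042234 0.37347011]
bk vial [0.38132812 0.28242465] [0.37235956 0.16302512]
0.15
```

The triangulated heights check out (handle tops ≈172 mm against 170, rack top 110 mm, lips ≈110 mm). The rack is turned about −5°, and the cassette about +2°. Next I plan a move to a hover above the yellow gauge with the jaws along the rack's x axis.

```bash
cat >> h.py <<'E'
from scipy.spatial.transform import Rotation as Ro, Slerp
def Rd(yaw):  # tool down, tool x at world yaw (deg)
    a=np.radians(yaw);return np.array([[np.cos(a),np.sin(a),0],[np.sin(a),-np.cos(a),0],[0,0,-1]])
def plan(pts,yaw,n,grip,rotn=None):
    """pts: waypoint list; n rows each. prints rows"""
    st=robot.read_state();p=st['ee_pos'];R=st['eef_rot'];N=sum(n)
    sl=Slerp([0,1],Ro.from_matrix([R,Rd(yaw)]));rows=[];k=0;pp=p;
    for q,m in zip(pts,n):
        q=np.array(q)
        for i in range(m):
            k+=1;a=sl(min(1,(k-1)/(rotn or N)));b=sl(min(1,k/(rotn or N)))
            d=a.inv().apply((q-pp)/m);w=(a.inv()*b).as_rotvec(degrees=True)
            rows.append([[round(float(x),4) for x in d],[round(float(x),1) for x in w],grip])
        pp=q
    print(str(rows).replace(' ',''));print('max step',max(np.linalg.norm(r[0]) for r in rows),max(np.linalg.norm(r[1]) for r in rows))
def pr():
    s=robot.read_state();R=s['eef_rot']
    print('t',round(s['time_s'],2),'p',s['ee_pos'].round(4),'yaw',np.degrees(np.arctan2(R[1,0],R[0,0])).round(2),'z',R[:,2].round(4),'F',s['force'].round(2),'M',s['wrist_torque'].round(2),'op',round(s['opening'],4),'q',s['qpos'].round(2))
    return s
E
python3 - <<'E'
from h import *
pr();plan([(0.434,-.071,.29)],-4.9,[12],1)
E
```

```text
t 0.15 p [ 0.1807 -0.5455  0.2476] yaw -71.68 z [-3.0e-04  1.4e-03 -1.0e+00] F [ 0.85 -0.23  0.7 ] M [0.02 0.06 0.02] op 0.0852 q [-1.37  0.28  1.51  0.    1.36 -0.12]
[[[-0.0309,-0.0325,-0.0035],[-0.0,0.0,-5.6],1],[[-0.0276,-0.0353,-0.0035],[-0.0,0.0,-5.6],1],[[-0.0241,-0.0378,-0.0035],[-0.0,0.0,-5.6],1],[[-0.0203,-0.04,-0.0035],[-0.0,0.0,-5.6],1],[[-0.0163,-0.0418,-0.0035],[-0.0,0.0,-5.6],1],[[-0.0122,-0.0431,-0.0035],[-0.0,0.0,-5.6],1],[[-0.0079,-0.0441,-0.0035],[-0.0,0.0,-5.6],1],[[-0.0036,-0.0447,-0.0035],[-0.0,0.0,-5.6],1],[[0.0007,-0.0448,-0.0035],[-0.0,0.0,-5.6],1],[[0.0051,-0.0445,-0.0035],[-0.0,0.0,-5.6],1],[[0.0094,-0.0438,-0.0035],[-0.0,0.0,-5.6],1],[[0.0136,-0.0427,-0.0035],[-0.0,0.0,-5.6],1]]
max step 0.04500199995555753 5.6
```

Request:
arm_command:
  commands:
    - [[-0.031,-0.033,-0.004],[0,0,-5.6],1]
    - [[-0.028,-0.035,-0.004],[0,0,-5.6],1]
    - [[-0.024,-0.038,-0.004],[0,0,-5.6],1]
    - [[-0.02,-0.04,-0.004],[0,0,-5.6],1]
    - [[-0.016,-0.042,-0.004],[0,0,-5.6],1]
    - [[-0.012,-0.043,-0.004],[0,0,-5.6],1]
    - [[-0.008,-0.044,-0.004],[0,0,-5.6],1]
    - [[-0.004,-0.045,-0.004],[0,0,-5.6],1]
    - [[0.001,-0.045,-0.004],[0,0,-5.6],1]
    - [[0.005,-0.045,-0.004],[0,0,-5.6],1]
    - [[0.009,-0.044,-0.004],[0,0,-5.6],1]
    - [[0.014,-0.043,-0.004],[0,0,-5.6],1]

```text
time_s: 1.35
ee_pos: [0.4295, -0.0512, 0.2942]
eef_rot: [[0.999, -0.043, -0.0], [-0.043, -0.999, 0.003], [-0.0, -0.003, -1.0]]
force: [1.3, -0.6, 0.2]
opening: 0.0855
```

```bash
python3 - <<'E'
from h import *
pr();plan([(0.434,-.071,.28)],-4.9,[6],1)
E
```

```text
t 1.35 p [ 0.4295 -0.0512  0.2942] yaw -2.45 z [-1.0e-04  3.5e-03 -1.0e+00] F [ 1.31 -0.64  0.2 ] M [-0.    0.02  0.01] op 0.0855 q [-0.28  0.03  1.69  0.    1.42 -0.24]
[[[0.0009,0.0033,0.0024],[-0.0,0.0,0.4],1],[[0.0009,0.0033,0.0024],[-0.0,0.0,0.4],1],[[0.0009,0.0033,0.0024],[-0.0,0.0,0.4],1],[[0.001,0.0033,0.0024],[-0.0,0.0,0.4],1],[[0.001,0.0032,0.0024],[-0.0,0.0,0.4],1],[[0.001,0.0032,0.0024],[-0.0,0.0,0.4],1]]
max step 0.00420119030752 0.4
```

Request:
arm_command:
  commands:
    - [[0.002,0.008,0.007],[0,0,1.2],1]
    - [[0.002,0.008,0.007],[0,0,1.2],1]
    - [[0.001,0.004,0.002],[0,0,0],1]
    - [[0,0,0],[0,0,0],1]

```text
time_s: 1.75
ee_pos: [0.4349, -0.0669, 0.2769]
eef_rot: [[0.997, -0.076, 0.0], [-0.076, -0.997, 0.006], [-0.0, -0.006, -1.0]]
force: [-0.2, 0.9, 0.2]
opening: 0.0854
```

```bash
python3 - <<'E'
from h import *
s=pr();im=imaging.get_image('wrist');cv2.imwrite('pics/w1.png',im[:,:,::-1])
np.savez('w1.npz',P=P('wrist',s))
E
```

```text
t 1.75 p [ 0.4349 -0.0669  0.2769] yaw -4.33 z [ 1.0e-04  5.9e-03 -1.0e+00] F [-0.18  0.9   0.23] M [ 0.04 -0.02 -0.  ] op 0.0854 q [-0.32  0.05  1.71  0.01  1.38 -0.24]
```

View pics/w1.png

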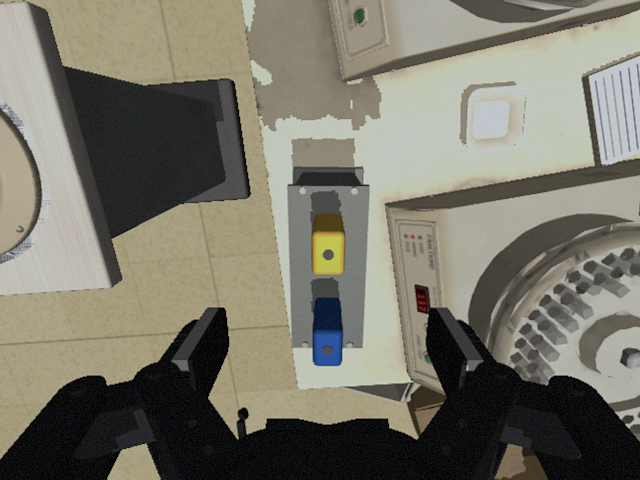

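Wrist view: the yellow handle-top screw is at (328,254) and the blue one at (327,350). The rack is nearly aligned with the image columns, so the yaw matches. I combine this view with the two fixed ones.

```bash
python3 - <<'E'
from h import *
W=np.load('w1.npz')['P'];T=P('top');S=P('scene')
im=cv2.imread('pics/w1.png')
cv2.imwrite('pics/w1z.png',cv2.resize(im[160:380,270:390],None,fx=2.7,fy=2.7,interpolation=cv2.INTER_CUBIC)) 
Y=((424.5,237.5),(390.5,175.8));
print(tri([T,W],[Y[0],(328,254)]),tri([S,W],[Y[1],(328,254)]),tri([T,S,W],[*Y,(328,254)]))
print(onz(W,(328,254),.17),onz(W,(327,350),.17))
for q in((303,190),(351,190),(350,345),(305,345)):print(onz(W,q,.11))
E
```

```text
(array([ 0.43681941, -0.0727846 ,  0.16397568]), [array([-0.1,  0.1]), array([0.4, 0.6])]) (array([ 0.43446396, -0.07148703,  0.1704893 ]), [array([-0.7,  0.1]), array([-2.9,  2.2])]) (array([ 0.435079  , -0.07165538,  0.17044506]), [array([0. , 0.3]), array([-0.9, -0. ]), array([-2.1,  2.4])])
[ 0.43667232 -0.07015041] [ 0.42992807 -0.14988441]
[ 0.41841601 -0.03281549]
[ 0.4589285  -0.03588082]
[ 0.44969119 -0.18817824]
[ 0.40562621 -0.18484493]
```

View pics/w1z.png

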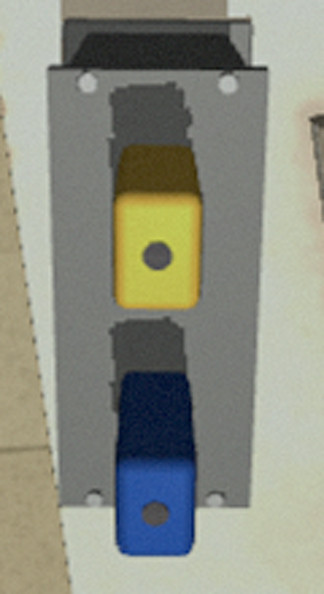

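Measurements agree to about 2 mm, giving a yellow centre of ≈(0.436, −0.071) and yaw −4.8°. Descending.

```bash
python3 - <<'E'
from h import *
pr();plan([(0.436,-.071,.27),(.436,-.071,.2)],-4.8,[2,4],.65,2)
E
```

```text
t 1.8 p [ 0.4348 -0.0669  0.277 ] yaw -4.36 z [ 2.0e-04  5.9e-03 -1.0e+00] F [-0.1  -0.22 -0.27] M [-0.04  0.03 -0.03] op 0.0852 q [-0.32  0.05  1.71  0.01  1.38 -0.24]
[[[0.0008,0.002,0.0035],[-0.2,0.0,0.2],0.65],[[0.0008,0.002,0.0035],[-0.2,0.0,0.2],0.65],[[0.0,0.0,0.0175],[0.0,0.0,0.0],0.65],[[0.0,0.0,0.0175],[0.0,0.0,0.0],0.65],[[0.0,0.0,0.0175],[0.0,0.0,0.0],0.65],[[0.0,0.0,0.0175],[0.0,0.0,0.0],0.65]]
max step 0.0175 0.28284271247461906
```

Request:
arm_command:
  commands:
    - [[0.001,0.003,0.004],[-0.3,0,0.3],0.65]
    - [[0.001,0.003,0.004],[-0.3,0,0.3],0.65]
    - [[0,0,0.018],[0,0,0],0.65]
    - [[0,0,0.018],[0,0,0],0.65]
    - [[0,0,0.018],[0,0,0],0.65]
    - [[0,0,0.01],[0,0,0],0.65]
    - [[0,0,0],[0,0,0],0.65]

```text
time_s: 2.5
ee_pos: [0.4356, -0.0795, 0.2025]
eef_rot: [[0.995, -0.099, 0.002], [-0.099, -0.995, -0.008], [0.002, 0.007, -1.0]]
force: [-0.0, 0.2, -0.2]
opening: 0.0558
```

```bash
python3 - <<'E'
from h import *
pr();plan([(.436,-.071,.142)],-4.8,[4],.65,2)
E
```

```text
t 2.5 p [ 0.4356 -0.0795  0.2025] yaw -5.69 z [ 0.0015 -0.0077 -1.    ] F [-0.04  0.18 -0.22] M [-0.02 -0.01 -0.  ] op 0.0558 q [-0.33  0.11  1.84 -0.01  1.19 -0.23]
[[[-0.0002,-0.0022,0.0151],[0.2,-0.1,-0.4],0.65],[[-0.0001,-0.0022,0.0151],[0.2,-0.1,-0.4],0.65],[[-0.0001,-0.0021,0.0151],[0.0,0.0,0.0],0.65],[[-0.0001,-0.0021,0.0151],[0.0,0.0,0.0],0.65]]
max step 0.01526073392730507 0.45825756949558405
```

The arm overshot in y, so I correct before lowering further.

Request:
arm_command:
  commands:
    - [[0,-0.006,0],[0.2,0,-0.5],0.65]
    - [[0,0,0],[0,0,0],0.65]

```text
time_s: 2.7
ee_pos: [0.4368, -0.0737, 0.2032]
eef_rot: [[0.996, -0.091, 0.003], [-0.091, -0.996, -0.004], [0.003, 0.004, -1.0]]
force: [1.1, -0.4, 0.9]
opening: 0.0555
```

```bash
python3 - <<'E'
from h import *
pr();plan([(.436,-.071,.142)],-4.8,[4],.65,2)
E
```

```text
t 2.7 p [ 0.4368 -0.0737  0.2032] yaw -5.21 z [ 0.0031 -0.0041 -1.    ] F [ 1.13 -0.44  0.9 ] M [-0.06 -0.02  0.02] op 0.0555 q [-0.32  0.11  1.84 -0.    1.19 -0.23]
[[[-0.0003,-0.0007,0.0153],[0.1,-0.1,-0.2],0.65],[[-0.0003,-0.0007,0.0153],[0.1,-0.1,-0.2],0.65],[[-0.0003,-0.0007,0.0153],[0.0,0.0,0.0],0.65],[[-0.0003,-0.0007,0.0153],[0.0,0.0,0.0],0.65]]
max step 0.015318942522250025 0.24494897427831783
```

Request:
arm_command:
  commands:
    - [[0,-0.001,0.015],[0.1,-0.1,-0.2],0.65]
    - [[0,-0.001,0.015],[0.1,-0.1,-0.2],0.65]
    - [[0,0,0.015],[0,0,0],0.65]
    - [[0,0,0.01],[0,0,0],0.65]
    - [[0,0,0],[0,0,0],0.65]

```text
time_s: 3.2
ee_pos: [0.4414, -0.0724, 0.1512]
eef_rot: [[0.997, -0.082, 0.011], [-0.082, -0.997, -0.004], [0.011, 0.003, -1.0]]
force: [-0.2, 0.8, 1.0]
opening: 0.0555
```

```bash
python3 - <<'E'
from h import *
s=pr();plan([(.436,-.071,.142)],-4.8,[2],.65,1)
im=imaging.get_image('wrist');cv2.imwrite('pics/w2.png',im[:,:,::-1])
E
```

```text
t 3.2 p [ 0.4414 -0.0724  0.1512] yaw -4.69 z [ 0.011  -0.0041 -0.9999] F [-0.19  0.77  1.05] M [0.02 0.02 0.  ] op 0.0555 q [-0.32  0.16  1.92 -0.    1.05 -0.24]
[[[-0.0028,-0.0005,0.0046],[0.2,-0.6,0.1],0.65],[[-0.0027,-0.0005,0.0046],[0.0,0.0,0.0],0.65]]
max step 0.005408326913195984 0.6403124237432849
```

View pics/w2.png

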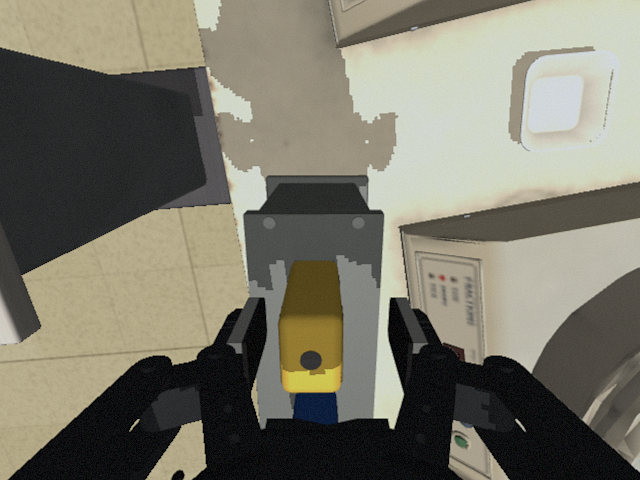

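The handle lies at column 311, left of the jaw centre at about 327. That agrees with the x drift in the state. I correct that and the tilt.

Request:
arm_command:
  commands:
    - [[-0.005,-0.001,0.005],[0.2,-0.6,0],0.65]
    - [[0,0,0.001],[0,0,0],0.65]

```text
time_s: 3.45
ee_pos: [0.4377, -0.0713, 0.1469]
eef_rot: [[0.997, -0.082, 0.004], [-0.082, -0.997, -0.001], [0.004, 0.0, -1.0]]
force: [-0.8, -0.3, 0.4]
opening: 0.0555
```

```bash
python3 - <<'E'
from h import *
s=pr();plan([(.436,-.071,.142)],-4.8,[2],.65,1)
E
```

```text
t 3.45 p [ 0.4377 -0.0713  0.1469] yaw -4.69 z [ 4.e-03 -7.e-04 -1.e+00] F [-0.77 -0.33  0.35] M [ 0.03  0.03 -0.  ] op 0.0555 q [-0.32  0.16  1.93  0.    1.04 -0.24]
[[[-0.0009,-0.0001,0.0024],[0.0,-0.2,0.1],0.65],[[-0.0009,-0.0001,0.0024],[0.0,0.0,0.0],0.65]]
max step 0.002565151067676132 0.223606797749979
```

Close with moderate force.

Request:
arm_command:
  commands:
    - [[-0.001,0,0.003],[0,-0.2,0],0.65]
    - [[0,0,0],[0,0,0],0.65]
    - [[0,0,0],[0,0,0],0.4]
    - [[0,0,0],[0,0,0],0.2]
    - [[0,0,0],[0,0,0],0]
    - [[0,0,0],[0,0,0],0]
    - [[0,0,0],[0,0,0],0]
  newtons: 60

```text
time_s: 4.15
ee_pos: [0.4373, -0.0715, 0.1447]
eef_rot: [[0.997, -0.082, 0.002], [-0.082, -0.997, -0.001], [0.003, 0.001, -1.0]]
force: [-0.8, 1.3, -0.1]
opening: 0.0235
```

```bash
python3 - <<'E'
from h import *
s=pr()
im=imaging.get_image('wrist');cv2.imwrite('pics/w3.png',im[:,:,::-1])
E
```

```text
t 4.15 p [ 0.4373 -0.0715  0.1447] yaw -4.69 z [ 0.0025 -0.0012 -1.    ] F [-0.81  1.34 -0.1 ] M [ 0.04 -0.    0.06] op 0.0235 q [-0.32  0.17  1.94 -0.    1.04 -0.24]
```

View pics/w3.png

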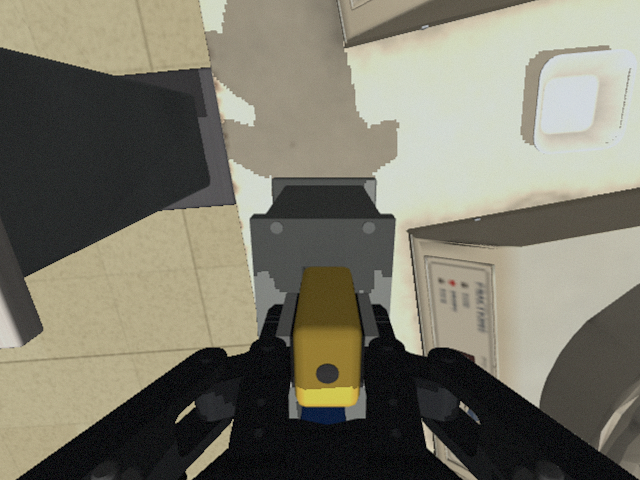

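Opening 23.5 mm: the handle is held. Lift straight up.

Request:
arm_command:
  commands:
    - [[0,0,-0.01],[0,0,0],0]
    - [[0,0,-0.015],[0,0,0],0]
    - [[0,0,-0.02],[0,0,0],0]

```text
time_s: 4.5
ee_pos: [0.4349, -0.0707, 0.1892]
eef_rot: [[0.997, -0.082, -0.005], [-0.082, -0.997, 0.001], [-0.005, -0.001, -1.0]]
force: [0.8, 0.5, -1.4]
opening: 0.0234
```

```bash
python3 - <<'E'
from h import *
s=pr();plan([(.437,-.0715,.29)],-4.8,[6],0,3)
E
```

```text
t 4.5 p [ 0.4349 -0.0707  0.1892] yaw -4.69 z [-0.005   0.0013 -1.    ] F [ 0.85  0.53 -1.42] M [ 0.    0.01 -0.06] op 0.0234 q [-0.32  0.12  1.87 -0.    1.16 -0.24]
[[[0.0003,0.0001,-0.0168],[-0.0,0.1,0.0],0],[[0.0003,0.0001,-0.0168],[-0.0,0.1,0.0],0],[[0.0003,0.0001,-0.0168],[-0.0,0.1,0.0],0],[[0.0004,0.0001,-0.0168],[0.0,0.0,0.0],0],[[0.0004,0.0001,-0.0168],[0.0,0.0,0.0],0],[[0.0004,0.0001,-0.0168],[0.0,0.0,0.0],0]]
max step 0.016805058762170394 0.1
```

Request:
arm_command:
  commands:
    - [[0.001,0,-0.017],[0,0.3,0],0]
    - [[0.001,0,-0.017],[0,0.3,0],0]
    - [[0,0,-0.02],[0,0.2,0],0]
    - [[0,0,-0.02],[0,0.2,0],0]
    - [[0,0,-0.02],[0,0.2,0],0]
    - [[0,0,-0.02],[0,0.2,0],0]
    - [[0,0,-0.02],[0,0.2,0],0]
    - [[0,0,-0.02],[0,0.1,0],0]

```text
time_s: 5.3
ee_pos: [0.4332, -0.0701, 0.3539]
eef_rot: [[0.996, -0.082, 0.027], [-0.082, -0.997, -0.002], [0.027, -0.001, -1.0]]
force: [-0.1, 0.5, -0.7]
opening: 0.0235
```

```bash
python3 - <<'E'
from h import *
s=pr();im=imaging.get_image('scene');cv2.imwrite('pics/s1.png',im[:,:,::-1])
T=P('top');o=lambda u,v,z:onz(T,(u,v),z).round(3)
print('collector',o(248,254,.05),o(352,240,.05),'carousel front',o(294,212,.15), 'post/arm',o(250,160,.25))
plan([(.40,.12,.36),(.42,.35,.36),(.44,.42,.36)],2.3,[6,6,3],0)
E
```

```text
t 5.3 p [ 0.4332 -0.0701  0.3539] yaw -4.68 z [ 0.0272 -0.0017 -0.9996] F [-0.14  0.54 -0.69] M [ 0.01  0.03 -0.  ] op 0.0235 q [-0.32  0.01  1.58  0.01  1.53 -0.24]
collector [0.43  0.293] [0.457 0.064] carousel front [0.498 0.187] post/arm [0.576 0.265]
[[[-0.0083,-0.0312,-0.0007],[0.0,-0.1,-0.5],0],[[-0.0081,-0.0313,-0.0007],[0.0,-0.1,-0.5],0],[[-0.0078,-0.0313,-0.0007],[0.0,-0.1,-0.5],0],[[-0.0076,-0.0314,-0.0007],[0.0,-0.1,-0.5],0],[[-0.0073,-0.0314,-0.0006],[0.0,-0.1,-0.5],0],[[-0.0071,-0.0315,-0.0006],[0.0,-0.1,-0.5],0],[[0.0021,-0.0384,-0.0],[0.0,-0.1,-0.5],0],[[0.0024,-0.0384,-0.0],[0.0,-0.1,-0.5],0],[[0.0027,-0.0384,0.0],[0.0,-0.1,-0.5],0],[[0.003,-0.0384,0.0],[0.0,-0.1,-0.5],0],[[0.0033,-0.0383,0.0],[0.0,-0.1,-0.5],0],[[0.0036,-0.0383,0.0],[0.0,-0.1,-0.5],0],[[0.007,-0.0232,0.0],[0.0,-0.1,-0.5],0],[[0.0072,-0.0232,0.0],[0.0,-0.1,-0.5],0],[[0.0074,-0.0231,0.0],[0.0,-0.1,-0.5],0]]
max step 0.038517009229689675 0.5099019513592785
```

View pics/s1.png

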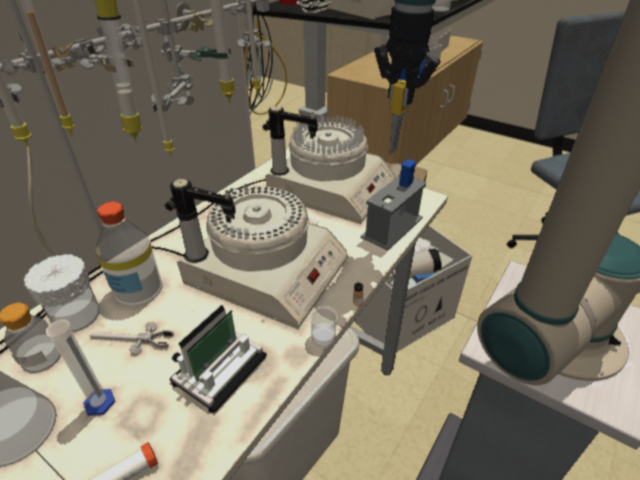

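The gauge is out and hanging clear with its tip at about 0.23 m. The blue gauge is untouched. Carry it round in front of the collector.

Request:
arm_command:
  commands:
    - [[-0.008,-0.02,-0.001],[0,-0.3,0],0]
    - [[-0.008,-0.031,-0.001],[0,-0.3,-0.3],0]
    - [[-0.008,-0.035,-0.001],[0,-0.3,-0.5],0]
    - [[-0.008,-0.035,0],[0,-0.3,-0.5],0]
    - [[-0.006,-0.035,0],[0,-0.1,-0.5],0]
    - [[-0.003,-0.035,0],[0,0,-0.5],0]
    - [[0.002,-0.035,0],[0,0,-0.5],0]
    - [[0.002,-0.035,0],[0,0,-0.5],0]

```text
time_s: 6.15
ee_pos: [0.4118, 0.1974, 0.36]
eef_rot: [[0.999, -0.032, 0.015], [-0.032, -0.999, -0.006], [0.015, 0.006, -1.0]]
force: [0.4, -0.1, -0.6]
opening: 0.0234
```

```bash
python3 - <<'E'
from h import *
s=pr()
plan([(.42,.35,.36),(.44,.41,.36)],2.3,[5,3],0)
E
```

```text
t 6.15 p [0.4118 0.1974 0.36  ] yaw -1.81 z [ 0.0152 -0.006  -0.9999] F [ 0.43 -0.12 -0.61] M [ 0.02 -0.04  0.01] op 0.0234 q [ 0.3   0.04  1.52 -0.01  1.56  0.33]
[[[0.0007,-0.0306,-0.0002],[0.0,-0.1,-0.5],0],[[0.0009,-0.0306,-0.0001],[0.0,-0.1,-0.5],0],[[0.0012,-0.0305,-0.0001],[0.0,-0.1,-0.5],0],[[0.0015,-0.0305,-0.0001],[0.0,-0.1,-0.5],0],[[0.0018,-0.0305,-0.0001],[0.0,-0.1,-0.5],0],[[0.0069,-0.0199,-0.0],[0.0,-0.1,-0.5],0],[[0.0071,-0.0198,-0.0],[0.0,-0.1,-0.5],0],[[0.0073,-0.0198,-0.0],[0.0,-0.1,-0.5],0]]
max step 0.03061339576067967 0.5099019513592785
```

Request:
arm_command:
  commands:
    - [[0.001,-0.03,0],[0,-0.2,-0.5],0]
    - [[0.001,-0.03,0],[0.1,-0.2,-0.5],0]
    - [[0.001,-0.03,0],[0.1,-0.2,-0.5],0]
    - [[0.003,-0.03,0],[0,-0.1,-0.5],0]
    - [[0.005,-0.03,0],[0,-0.1,-0.5],0]
    - [[0.007,-0.02,0],[0,0,-0.5],0]
    - [[0.01,-0.015,0],[0,0,-0.5],0]
    - [[0.005,-0.005,0],[0,0,0],0]
    - [[0,0,0],[0,0,0],0]

```text
time_s: 7.05
ee_pos: [0.4427, 0.4001, 0.3552]
eef_rot: [[0.999, 0.04, -0.005], [0.04, -0.999, -0.005], [-0.005, 0.005, -1.0]]
force: [-1.3, -1.1, -0.8]
opening: 0.0236
```

```bash
python3 - <<'E'
from h import *
s=pr();im=imaging.get_image('wrist');cv2.imwrite('pics/w4.png',im[:,:,::-1])
np.savez('w4.npz',P=P('wrist',s))
E
```

```text
t 7.05 p [0.4427 0.4001 0.3552] yaw 2.29 z [-0.0046 -0.0048 -1.    ] F [-1.32 -1.15 -0.8 ] M [-0.08  0.05  0.02] op 0.0236 q [ 0.62  0.28  1.25 -0.    1.63  0.58]
```

View pics/w4.png

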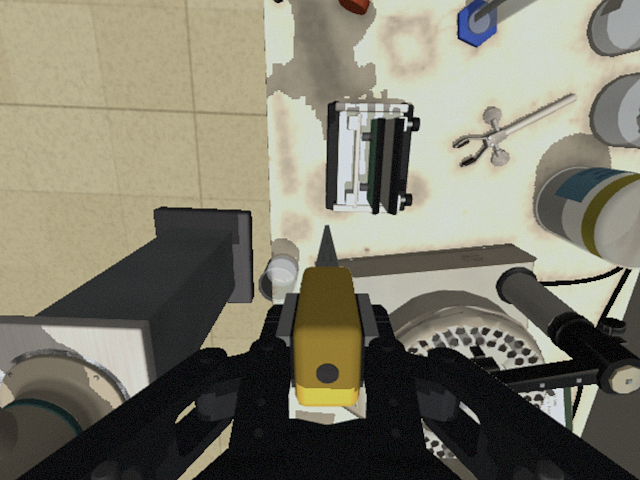

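```bash
python3 - <<'E'
from h import *
im=cv2.imread('pics/w4.png')
cv2.imwrite('pics/w4z.png',cv2.resize(im[90:240,305:430],None,fx=4,fy=4,interpolation=cv2.INTER_CUBIC))
p=imaging.camera_params('wrist');E=np.linalg.inv(p['hand_eye']);
for y in(-.012,.012):
    q=(E@[0,y,.1247,1])[:3];print(p['fx']*q[0]/q[2]+p['cx'],p['fy']*q[1]/q[2]+p['cy'])
E
```

```text
324.99852616702117 225.73789037911743
325.05045881586994 255.81764679765502
```

View pics/w4z.png

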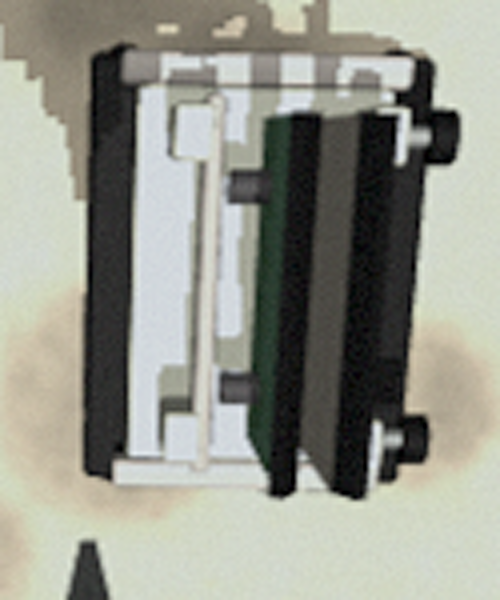

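```bash
python3 - <<'E'
from h import *
im=cv2.imread('pics/w4.png')
z=cv2.resize(im[110:220,360:420],None,fx=9,fy=5.4,interpolation=cv2.INTER_CUBIC)
cv2.imwrite('pics/w4zz.png',np.clip(z.astype(float)*1.6,0,255).astype(np.uint8))
for r in(130,140,150,160,170,180,190):print(r,[(c,int(im[r-1:r+2,c].mean(0).mean())) for c in range(368,404)])
E
```

```text
130 [(368, 165), (369, 166), (370, 115), (371, 35), (372, 38), (373, 43), (374, 49), (375, 48), (376, 47), (377, 30), (378, 23), (379, 21), (380, 19), (381, 21), (382, 19), (383, 17), (384, 32), (385, 60), (386, 71), (387, 72), (388, 72), (389, 70), (390, 73), (391, 72), (392, 73), (393, 68), (394, 37), (395, 14), (396, 16), (397, 23), (398, 13), (399, 18), (400, 16), (401, 17), (402, 19), (403, 74)]
140 [(368, 88), (369, 59), (370, 40), (371, 37), (372, 39), (373, 48), (374, 53), (375, 53), (376, 38), (377, 23), (378, 24), (379, 20), (380, 20), (381, 20), (382, 20), (383, 23), (384, 59), (385, 73), (386, 73), (387, 71), (388, 74), (389, 71), (390, 73), (391, 74), (392, 70), (393, 44), (394, 16), (395, 10), (396, 22), (397, 12), (398, 17), (399, 19), (400, 18), (401, 26), (402, 31), (403, 36)]
150 [(368, 151), (369, 97), (370, 36), (371, 42), (372, 47), (373, 48), (374, 51), (375, 42), (376, 27), (377, 24), (378, 26), (379, 18), (380, 20), (381, 19), (382, 16), (383, 52), (384, 70), (385, 73), (386, 71), (387, 71), (388, 71), (389, 72), (390, 72), (391, 71), (392, 52), (393, 15), (39
[... 1010 characters left out ...]
), (377, 17), (378, 22), (379, 20), (380, 17), (381, 55), (382, 73), (383, 70), (384, 70), (385, 73), (386, 69), (387, 72), (388, 72), (389, 66), (390, 41), (391, 19), (392, 13), (393, 14), (394, 18), (395, 17), (396, 15), (397, 20), (398, 23), (399, 20), (400, 25), (401, 23), (402, 25), (403, 23)]
190 [(368, 42), (369, 42), (370, 40), (371, 49), (372, 46), (373, 35), (374, 20), (375, 18), (376, 23), (377, 17), (378, 20), (379, 16), (380, 43), (381, 66), (382, 73), (383, 72), (384, 72), (385, 70), (386, 70), (387, 74), (388, 74), (389, 53), (390, 13), (391, 18), (392, 18), (393, 18), (394, 16), (395, 19), (396, 22), (397, 22), (398, 21), (399, 27), (400, 24), (401, 25), (402, 22), (403, 25)]
```

View pics/w4zz.png

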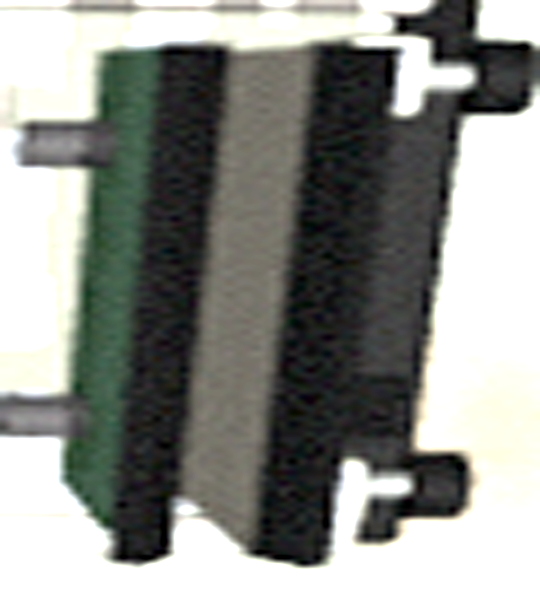

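```bash
python3 - <<'E'
from h import *
W=np.load('w4.npz')['P']
for r,a,b in((130,384.3,393.8),(160,382.3,391.3),(190,380,389.3)):
    A=onz(W,(a,r),.104);B=onz(W,(b,r),.104);print(A.round(4),B.round(4),(B-A).round(4),'mid',((A+B)/2).round(4))
print('ends front lip',onz(W,(381,118.3),.112),onz(W,(375.5,213.0),.112),'left edge',onz(W,(374.5,165),.112))
print('ends back lip',onz(W,(400,118),.112),onz(W,(392,213.7),.112))
S=P('scene')
E
```

```text
[0.499  0.4807] [0.5088 0.4811] [0.0098 0.0004] mid [0.5039 0.4809]
[0.4997 0.4504] [0.5092 0.4508] [0.0095 0.0004] mid [0.5045 0.4506]
[0.5001 0.4185] [0.5102 0.4189] [0.0101 0.0004] mid [0.5052 0.4187]
ends front lip [0.49347253 0.49168582] [0.49619585 0.39453071] left edge [0.49081421 0.44568678]
ends back lip [0.51241887 0.4927265 ] [0.51422248 0.39448904]
```

```bash
python3 - <<'E'
from h import *
T=P('top');S=P('scene')
print('cyl base',onz(T,(119,182),.01),'top',tri([T,S],[(83,156),(58,328)]))
print('bottle cap',tri([T,S],[(189,73),(110,212)]))
pr();plan([(.503,.444,.35),(.503,.444,.28)],1.7,[4,4],0,3)
E
```

```text
cyl base [0.61311815 0.60242315] top (array([0.60867763, 0.60428963, 0.19730708]), [array([0.3, 0.4]), array([-0.9, -0.3])])
bottle cap (array([0.78008241, 0.3958653 , 0.20635874]), [array([0.5, 0.6]), array([-1.1, -0.4])])
t 7.1 p [0.4423 0.3996 0.3552] yaw 2.27 z [-0.005 -0.005 -1.   ] F [ 0.31 -0.73 -1.84] M [ 0.03 -0.02  0.01] op 0.0233 q [ 0.62  0.27  1.25 -0.    1.63  0.58]
[[[0.0156,-0.0105,0.0012],[0.1,0.1,0.2],0],[[0.0156,-0.0106,0.0012],[0.1,0.1,0.2],0],[[0.0155,-0.0106,0.0013],[0.1,0.1,0.2],0],[[0.0155,-0.0107,0.0013],[0.0,0.0,0.0],0],[[0.0,-0.0,0.0175],[0.0,0.0,0.0],0],[[0.0,-0.0,0.0175],[0.0,0.0,0.0],0],[[0.0,-0.0,0.0175],[0.0,0.0,0.0],0],[[0.0,-0.0,0.0175],[0.0,0.0,0.0],0]]
max step 0.018898677202386412 0.24494897427831783
```

Request:
arm_command:
  commands:
    - [[0.015,-0.01,0.001],[0.1,0.1,0],0]
    - [[0.015,-0.01,0.001],[0.1,0.2,0],0]
    - [[0.015,-0.01,0.001],[0,0.1,0],0]
    - [[0.012,-0.01,0.002],[0,0,0],0]
    - [[0,0,0.016],[0,-0.1,0],0]
    - [[0,0,0.016],[0,-0.1,0],0]
    - [[0,0,0.016],[0,-0.1,0],0]
    - [[0,0,0.005],[0,0,0],0]
    - [[0,0,0],[0,0,0],0]

```text
time_s: 8.0
ee_pos: [0.497, 0.432, 0.299]
eef_rot: [[1.0, 0.03, -0.004], [0.03, -1.0, -0.005], [-0.004, 0.005, -1.0]]
force: [-0.3, 0.9, -0.2]
opening: 0.0235
```

```bash
python3 - <<'E'
from h import *
s=pr();im=imaging.get_image('wrist');cv2.imwrite('pics/w5.png',im[:,:,::-1])
np.savez('w5.npz',P=P('wrist',s))
E
```

```text
t 8.0 p [0.497 0.432 0.299] yaw 1.74 z [-0.0038 -0.0054 -1.    ] F [-0.31  0.89 -0.2 ] M [-0.02  0.02 -0.  ] op 0.0235 q [ 0.61  0.39  1.21 -0.    1.55  0.58]
```

View pics/w5.png

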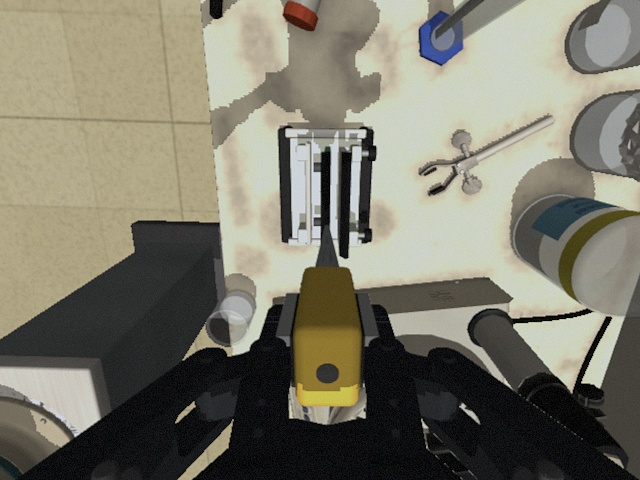

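```bash
python3 - <<'E'
from h import *
im=cv2.imread('pics/w5.png')
z=cv2.resize(im[120:280,290:380],None,fx=8,fy=3.75,interpolation=cv2.INTER_CUBIC)
cv2.imwrite('pics/w5z.png',np.clip(z.astype(float)*1.4,0,255).astype(np.uint8))
for r in(160,170,180,190,200,210,220,230,240,250):print(r,[(c,int(im[r-1:r+2,c].mean(0).mean())) for c in range(318,352)])
E
```

```text
160 [(318, 160), (319, 162), (320, 130), (321, 55), (322, 7), (323, 14), (324, 14), (325, 10), (326, 7), (327, 3), (328, 10), (329, 5), (330, 85), (331, 184), (332, 215), (333, 212), (334, 211), (335, 212), (336, 214), (337, 187), (338, 124), (339, 76), (340, 70), (341, 44), (342, 8), (343, 5), (344, 13), (345, 15), (346, 7), (347, 12), (348, 8), (349, 10), (350, 2), (351, 92)]
170 [(318, 76), (319, 80), (320, 58), (321, 14), (322, 6), (323, 14), (324, 11), (325, 9), (326, 11), (327, 10), (328, 13), (329, 2), (330, 129), (331, 196), (332, 214), (333, 210), (334, 212), (335, 213), (336, 212), (337, 186), (338, 124), (339, 75), (340, 59), (341, 39), (342, 11), (343, 16), (344, 20), (345, 14), (346, 10), (347, 15), (348, 22), (349, 21), (350, 18), (351, 171)]
180 [(318, 212), (319, 218), (320, 154), (321, 24), (322, 9), (323, 9), (324, 8), (325, 13), (326, 8), (327, 6), (328, 14), (329, 1), (330, 130), (331, 198), (332, 212), (333, 210), (334, 209), (335, 210), (336, 213), (337, 186), (338, 114), (339, 68), (340, 57), (341, 29), (342, 21), (343, 13), (344, 16), (345, 14), (346, 14), (34
[... 2076 characters left out ...]
24, 56), (325, 52), (326, 49), (327, 48), (328, 54), (329, 54), (330, 54), (331, 49), (332, 100), (333, 166), (334, 186), (335, 187), (336, 190), (337, 160), (338, 99), (339, 45), (340, 13), (341, 19), (342, 17), (343, 15), (344, 17), (345, 21), (346, 23), (347, 20), (348, 20), (349, 161), (350, 211), (351, 213)]
250 [(318, 168), (319, 93), (320, 51), (321, 52), (322, 57), (323, 53), (324, 51), (325, 55), (326, 55), (327, 55), (328, 55), (329, 52), (330, 50), (331, 57), (332, 54), (333, 51), (334, 60), (335, 163), (336, 206), (337, 208), (338, 166), (339, 76), (340, 6), (341, 19), (342, 20), (343, 16), (344, 19), (345, 21), (346, 24), (347, 9), (348, 122), (349, 190), (350, 205), (351, 202)]
```

View pics/w5z.png

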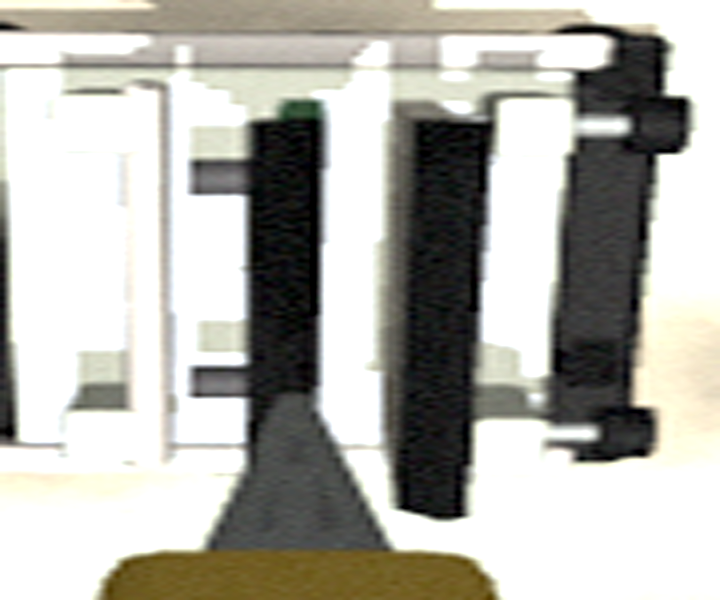

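```bash
python3 - <<'E'
from h import *
W=np.load('w5.npz')['P']
f={160:329.8,180:329.6,200:329.5,220:329.2};b={160:341.2,180:340.8,200:340.3,220:339.8,240:339.5,250:339.2}
F=np.array([onz(W,(c-.0,r),.104) for r,c in f.items()]);B=np.array([onz(W,(c,r),.104) for r,c in b.items()])
pf=np.polyfit(F[:,1],F[:,0],1);pb=np.polyfit(B[:,1],B[:,0],1)
print('yaw',-np.degrees(pf[0]),-np.degrees(pb[0]));
for y in(.42,.444):print(np.polyval(pf,y),np.polyval(pb,y))
W4=np.load('w4.npz')['P']
# stereo height check: back mouth edge end / front lip far end corners in both
print(tri([W4,W],[(381,118.3),(325.5,151.5)]))
print(tri([W4,W],[(392,213.7),(344,257)]))
# tip in tool frame
p=imaging.camera_params('wrist');H=p['hand_eye']
for uv in((326,225),(327,225.3)):
    d=np.array([(uv[0]-p['cx'])/p['fx'],(uv[1]-p['cy'])/p['fy'],1]);R=H[:3,:3]@d;k=(.1247-H[2,3])/R[2];print(H[:3,3]+k*R)
E
```

```text
yaw 1.3325281950763403 1.1950737238321167
0.5002335940882361 0.5103525875521308
0.49967542598312237 0.5098519962412922
(array([0.49472835, 0.4921159 , 0.10223911]), [array([-0.1, -0.2]), array([0.1, 0.2])])
(array([0.51553593, 0.39294498, 0.10618555]), [array([0.1, 0.1]), array([-0.1, -0.2])])
[ 0.00073738 -0.01258613  0.1247    ]
[ 0.00148464 -0.01235377  0.1247    ]
```

Wrist measurement: gap centre line ≈(0.5048, 0.4435) at the mouth, width ≈10 mm (spec limit 9.5), yaw ≈1.3°. The blade tip sits about 1 mm to +x in the tool frame. The two-view height of the lip corners is 102–106 mm, roughly consistent with 112 mm given the short baseline. Moving to just above the mouth.

```bash
python3 - <<'E'
from h import *
pr();plan([(.504,.4435,.285),(.504,.4435,.255)],1.4,[4,2],0,3)
E
```

```text
t 8.05 p [0.4972 0.4321 0.2994] yaw 1.74 z [-0.0033 -0.0052 -1.    ] F [-0.1  -0.68 -0.52] M [-0.03  0.01  0.04] op 0.0232 q [ 0.61  0.39  1.21 -0.    1.55  0.58]
[[[0.0018,-0.0028,0.0036],[0.1,0.1,0.1],0],[[0.0018,-0.0028,0.0036],[0.1,0.1,0.1],0],[[0.0018,-0.0028,0.0036],[0.1,0.1,0.1],0],[[0.0018,-0.0028,0.0036],[0.0,0.0,0.0],0],[[0.0,-0.0,0.015],[0.0,0.0,0.0],0],[[0.0,-0.0,0.015],[0.0,0.0,0.0],0]]
max step 0.015 0.17320508075688776
```

Request:
arm_command:
  commands:
    - [[0.003,-0.004,0.004],[0.1,0.1,0.1],0]
    - [[0.003,-0.004,0.004],[0.1,0.1,0.1],0]
    - [[0.001,-0.002,0.004],[0.1,0,0.1],0]
    - [[0,0,0.01],[0,0,0],0]
    - [[0,0,0.015],[0,0,0],0]
    - [[0,0,0],[0,0,0],0]

```text
time_s: 8.65
ee_pos: [0.5054, 0.4439, 0.2629]
eef_rot: [[1.0, 0.025, 0.005], [0.025, -1.0, 0.004], [0.005, -0.004, -1.0]]
force: [-0.5, -0.1, -2.8]
opening: 0.0237
```

```bash
python3 - <<'E'
from h import *
s=pr();im=imaging.get_image('wrist');cv2.imwrite('pics/w6.png',im[:,:,::-1])
np.savez('w6.npz',P=P('wrist',s));plan([(.504,.4435,.255)],1.4,[1],0)
z=cv2.resize(im[100:290,270:390,::-1],None,fx=5,fy=3,interpolation=cv2.INTER_CUBIC)
cv2.imwrite('pics/w6z.png',z)
E
```

```text
t 8.65 p [0.5054 0.4439 0.2629] yaw 1.41 z [ 0.0049  0.0038 -1.    ] F [-0.51 -0.1  -2.8 ] M [-0.02  0.03  0.01] op 0.0237 q [0.62 0.42 1.26 0.   1.46 0.59]
[[[-0.0019,0.0007,0.0092],[-0.3,-0.4,0.0],0]]
max step 0.009420191080864549 0.5
```

View pics/w6z.png

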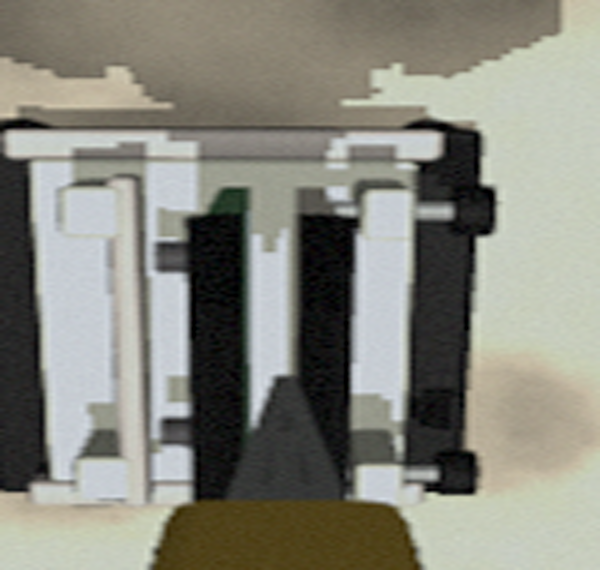

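The blade tip (column ≈327) lies about 2.5 mm to the +x side of the gap centre (column ≈324). I shift −x and remove the small tilt, then re-check.

Request:
arm_command:
  commands:
    - [[-0.002,0,0.006],[-0.3,-0.2,0],0]
    - [[0,0,0],[0,0,0],0]

```text
time_s: 8.9
ee_pos: [0.504, 0.4444, 0.2584]
eef_rot: [[1.0, 0.025, 0.004], [0.025, -1.0, -0.0], [0.004, 0.0, -1.0]]
force: [-0.3, 0.4, -1.6]
opening: 0.0238
```

```bash
python3 - <<'E'
from h import *
s=pr();im=imaging.get_image('wrist')
np.savez('w7.npz',P=P('wrist',s));plan([(.5035,.4435,.23)],1.4,[2],0)
z=cv2.resize(im[100:290,270:390,::-1],None,fx=5,fy=3,interpolation=cv2.INTER_CUBIC)
cv2.imwrite('pics/w7z.png',z)
E
```

```text
t 8.9 p [0.504  0.4444 0.2584] yaw 1.41 z [ 3.8e-03 -1.0e-04 -1.0e+00] F [-0.26  0.44 -1.61] M [ 0.04  0.04 -0.02] op 0.0238 q [ 0.62  0.42  1.26 -0.    1.46  0.6 ]
[[[-0.0006,0.0006,0.0146],[-0.0,-0.2,0.0],0],[[-0.0005,0.0005,0.0146],[-0.0,-0.2,0.0],0]]
max step 0.014624636747625564 0.2
```

View pics/w7z.png

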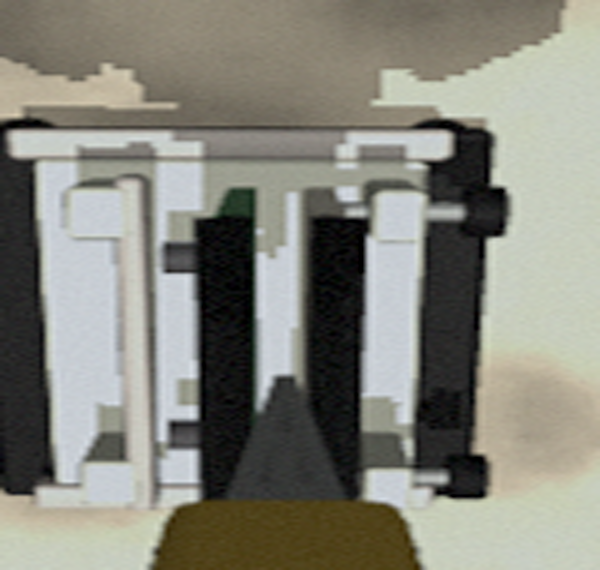

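Request:
arm_command:
  commands:
    - [[-0.001,0.001,0.01],[0,-0.2,0],0]
    - [[0,0,0.01],[0,-0.1,0],0]
    - [[0,0,0.008],[0,-0.1,0],0]
    - [[0,0,0],[0,0,0],0]

```text
time_s: 9.35
ee_pos: [0.5037, 0.4436, 0.2297]
eef_rot: [[1.0, 0.025, -0.001], [0.025, -1.0, 0.002], [-0.001, -0.002, -1.0]]
force: [0.6, -0.3, -1.7]
opening: 0.0232
```

```bash
python3 - <<'E'
from h import *
s=pr();im=imaging.get_image('wrist')
plan([(.503,.4438,.21)],1.4,[2],0)
z=cv2.resize(im[100:290,270:390,::-1],None,fx=5,fy=3,interpolation=cv2.INTER_CUBIC)
cv2.imwrite('pics/w8z.png',z)
E
```

```text
t 9.35 p [0.5037 0.4436 0.2297] yaw 1.41 z [-9.0e-04  1.5e-03 -1.0e+00] F [ 0.65 -0.33 -1.68] M [-0.04 -0.03 -0.03] op 0.0232 q [0.62 0.43 1.31 0.   1.4  0.59]
[[[-0.0005,-0.0,0.0101],[-0.1,0.0,0.0],0],[[-0.0005,-0.0,0.0101],[-0.1,0.0,0.0],0]]
max step 0.01011236866416568 0.1
```

View pics/w8z.png

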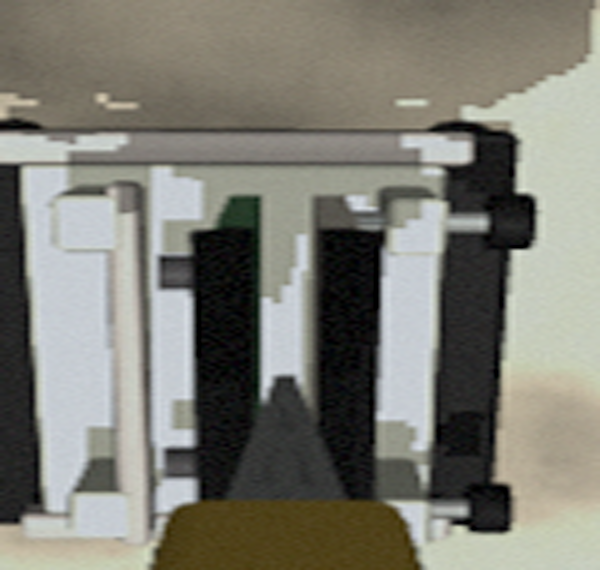

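The tip is now at mouth level and centred: tip at zoom column 286, gap from 260 to 317. Descend to about 10 mm above the expected contact.

Request:
arm_command:
  commands:
    - [[0,0,0.01],[0,0.1,0],0]
    - [[0,0,0.01],[0,0,0],0]
    - [[0,0,0.008],[0,-0.1,0],0]
    - [[0,0,0],[0,0,0],0]

```text
time_s: 9.8
ee_pos: [0.5041, 0.4439, 0.2]
eef_rot: [[1.0, 0.025, 0.0], [0.025, -1.0, 0.002], [0.0, -0.002, -1.0]]
force: [-0.8, -0.4, -2.1]
opening: 0.0235
```

```bash
python3 - <<'E'
from h import *
f=[]
for i in range(6):
    s=robot.read_state();f.append(s['force']);im=imaging.get_image('wrist')
pr();print('F mean',np.mean(f,0).round(2),np.std(f,0).round(2))
plan([(.503,.4438,.19)],1.4,[1],0)
z=cv2.resize(im[100:290,270:390,::-1],None,fx=5,fy=3,interpolation=cv2.INTER_CUBIC)
cv2.imwrite('pics/w9z.png',z)
E
```

```text
t 10.1 p [0.5049 0.4447 0.2025] yaw 1.41 z [ 0.0034  0.0047 -1.    ] F [ 0.44 -0.07 -1.13] M [-0.    0.06 -0.06] op 0.0229 q [0.62 0.45 1.36 0.   1.33 0.59]
F mean [-0.04 -0.41 -1.46] [0.76 0.16 0.44]
[[[-0.002,0.0009,0.0125],[-0.3,-0.2,0.0],0]]
max step 0.012690941651429968 0.36055512754639896
```

View pics/w9z.png

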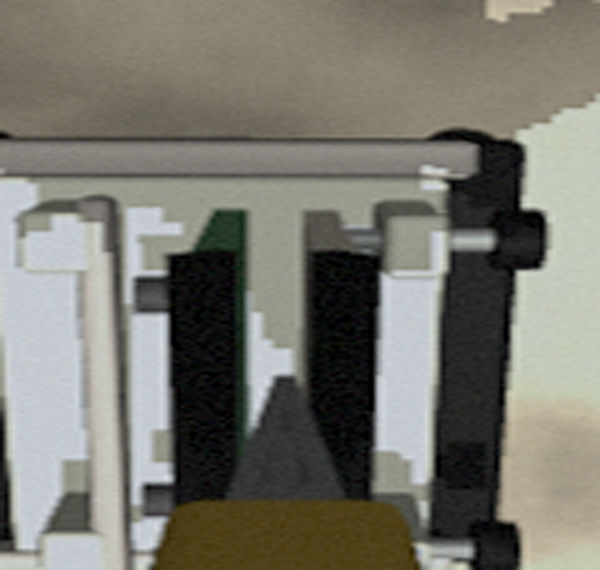

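Request:
arm_command:
  commands:
    - [[-0.002,0.001,0.005],[-0.2,-0.1,0],0]
    - [[0,0,0.005],[0,-0.1,0],0]
    - [[0,0,0],[0,0,0],0]

```text
time_s: 10.4
ee_pos: [0.5032, 0.4438, 0.1926]
eef_rot: [[1.0, 0.025, 0.001], [0.025, -1.0, 0.002], [0.001, -0.002, -1.0]]
force: [-0.5, -0.5, -1.3]
opening: 0.0235
```

```bash
cat >> h.py <<'E'
def chk(n,name,y):
    f=[];ps=[]
    for i in range(n):
        s=robot.read_state();f.append(s['force']);ps.append(s['ee_pos'][[0,2]].round(4).tolist());im=imaging.get_image('wrist')
    pr();print('F mean',np.mean(f,0).round(2),'Fz',np.array(f)[:,2].round(2),ps[0],ps[-1])
    plan([(.503,.4438,y)],1.4,[1],0)
    cv2.imwrite(f'pics/{name}.png',cv2.resize(im[100:290,270:390,::-1],None,fx=5,fy=3,interpolation=cv2.INTER_CUBIC))
E
python3 -c "
from h import *
chk(5,'w10z',.185)"
```

```text
t 10.65 p [0.5036 0.4441 0.1936] yaw 1.41 z [ 0.0027  0.0028 -1.    ] F [ 0.01  1.12 -1.71] M [-0.01  0.03  0.03] op 0.0236 q [0.62 0.45 1.37 0.   1.32 0.59]
F mean [-0.32 -0.01 -1.15] Fz [-1.33 -0.92 -2.   -0.4  -1.1 ] [0.5032, 0.1926] [0.5036, 0.1935]
[[[-0.0006,0.0003,0.0086],[-0.2,-0.2,0.0],0]]
max step 0.008626123115281858 0.28284271247461906
```

View pics/w10z.png

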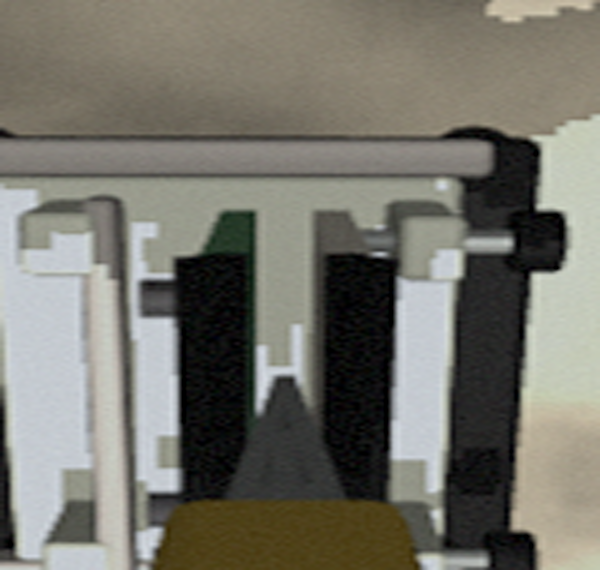

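The blade is centred in the gap and the no-contact baseline is Fz ≈ −1.2 N. I now approach in small steps.

Request:
arm_command:
  commands:
    - [[0,0,0.004],[-0.1,-0.1,0],0]
    - [[0,0,0.003],[-0.1,0,0],0]
    - [[0,0,0],[0,0,0],0]

```text
time_s: 10.95
ee_pos: [0.5038, 0.4442, 0.1864]
eef_rot: [[1.0, 0.025, 0.001], [0.025, -1.0, -0.001], [0.001, 0.001, -1.0]]
force: [-0.8, 0.4, -1.8]
opening: 0.0233
```

```bash
python3 -c "
from h import *
chk(4,'w11z',.180)"
```

```text
t 11.15 p [0.5041 0.4443 0.187 ] yaw 1.41 z [ 2.2e-03  1.0e-04 -1.0e+00] F [ 0.02 -0.11 -1.18] M [ 0.    0.02 -0.04] op 0.0238 q [ 0.62  0.46  1.38 -0.    1.31  0.6 ]
F mean [-0.31 -0.12 -1.43] Fz [-1.75 -1.7  -1.27 -1.  ] [0.5038, 0.1864] [0.504, 0.1868]
[[[-0.0011,0.0005,0.007],[0.0,-0.1,0.0],0]]
max step 0.007103520254071217 0.1
```

Request:
arm_command:
  commands:
    - [[-0.001,0,0.003],[0,0,0],0]
    - [[0,0,0.002],[0,0,0],0]
    - [[0,0,0],[0,0,0],0]

```text
time_s: 11.45
ee_pos: [0.503, 0.4444, 0.1818]
eef_rot: [[1.0, 0.025, 0.003], [0.025, -1.0, 0.0], [0.003, -0.0, -1.0]]
force: [0.4, -0.4, -1.7]
opening: 0.0235
```

```bash
python3 -c "
from h import *
chk(4,'w12z',.180)"
```

```text
t 11.65 p [0.5033 0.4445 0.1822] yaw 1.41 z [ 3.2e-03  7.0e-04 -1.0e+00] F [-0.11  0.57 -1.28] M [ 0.02 -0.02 -0.05] op 0.0234 q [ 0.62  0.46  1.39 -0.    1.29  0.6 ]
F mean [-0.13 -0.15 -1.24] Fz [-1.74 -2.14 -1.08 -0.01] [0.503, 0.1818] [0.5032, 0.1822]
[[[-0.0003,0.0007,0.0022],[-0.0,-0.2,0.0],0]]
max step 0.002328089345364563 0.2
```

View pics/w12z.png

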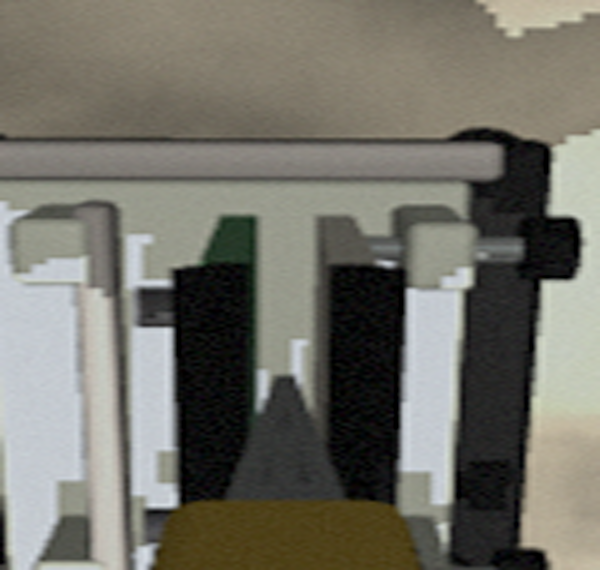

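Request:
arm_command:
  commands:
    - [[0,0,0.003],[0,-0.1,0],0]
    - [[0,0,0],[0,0,0],0]

```text
time_s: 11.85
ee_pos: [0.5034, 0.4446, 0.1792]
eef_rot: [[1.0, 0.025, 0.002], [0.025, -1.0, 0.001], [0.002, -0.001, -1.0]]
force: [-0.8, -0.2, -1.4]
opening: 0.0234
```

```bash
python3 -c "
from h import *
chk(4,'w13z',.178)"
```

```text
t 12.05 p [0.5035 0.4447 0.1797] yaw 1.41 z [ 0.0023  0.0014 -1.    ] F [-0.4  -0.17 -1.24] M [-0.01  0.01  0.05] op 0.0233 q [ 0.62  0.46  1.39 -0.    1.29  0.6 ]
F mean [-0.29 -0.19 -1.59] Fz [-1.44 -1.28 -1.62 -2.01] [0.5034, 0.1792] [0.5035, 0.1797]
[[[-0.0005,0.0009,0.0017],[-0.1,-0.1,0.0],0]]
max step 0.001987460691435179 0.14142135623730953
```

Request:
arm_command:
  commands:
    - [[0,0,0.003],[0,0,0],0]
    - [[0,0,0],[0,0,0],0]

```text
time_s: 12.25
ee_pos: [0.5035, 0.4448, 0.1766]
eef_rot: [[1.0, 0.025, 0.002], [0.025, -1.0, 0.002], [0.002, -0.001, -1.0]]
force: [0.3, 0.0, -1.0]
opening: 0.0236
```

```bash
python3 -c "
from h import *
chk(4,'w14z',.175)"
```

```text
t 12.45 p [0.5037 0.4449 0.1771] yaw 1.41 z [ 0.0029  0.002  -1.    ] F [ 0.77  0.35 -1.59] M [-0.03  0.03 -0.03] op 0.0233 q [ 0.62  0.46  1.39 -0.    1.28  0.6 ]
F mean [-0.12 -0.01 -0.94] Fz [-1.03 -1.51 -0.51 -0.7 ] [0.5035, 0.1766] [0.5036, 0.1771]
[[[-0.0007,0.0011,0.0021],[-0.1,-0.2,0.0],0]]
max step 0.002471841418861655 0.223606797749979
```

Request:
arm_command:
  commands:
    - [[0,0.001,0.003],[-0.1,0,0],0]
    - [[0,0,0],[0,0,0],0]

```text
time_s: 12.65
ee_pos: [0.5036, 0.4439, 0.1741]
eef_rot: [[1.0, 0.025, 0.003], [0.025, -1.0, 0.0], [0.003, -0.0, -1.0]]
force: [-0.3, 0.3, -1.8]
opening: 0.0233
```

```bash
python3 -c "
from h import *
chk(4,'w15z',.175)"
```

```text
t 12.85 p [0.5036 0.4441 0.1744] yaw 1.41 z [ 3.1e-03  6.0e-04 -1.0e+00] F [ 0.41 -0.06 -0.51] M [-0.03  0.09  0.01] op 0.0236 q [ 0.62  0.46  1.4  -0.    1.28  0.6 ]
F mean [-0.34  0.08 -1.29] Fz [-1.81 -0.64 -1.59 -1.12] [0.5036, 0.1741] [0.5037, 0.1744]
[[[-0.0007,0.0003,-0.0006],[-0.0,-0.2,0.0],0]]
max step 0.0009695359714832658 0.2
```

View pics/w15z.png

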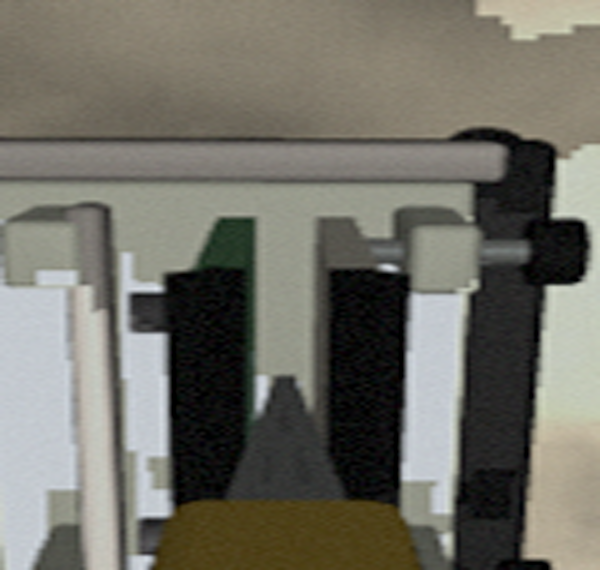

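Request:
arm_command:
  commands:
    - [[0,0,0.002],[0,-0.1,0],0]
    - [[0,0,0],[0,0,0],0]

```text
time_s: 13.05
ee_pos: [0.5038, 0.4443, 0.1726]
eef_rot: [[1.0, 0.025, 0.002], [0.025, -1.0, 0.001], [0.002, -0.001, -1.0]]
force: [-0.5, 0.6, -4.0]
opening: 0.0236
```

```bash
python3 -c "
from h import *
chk(4,'w16z',.172)"
```

```text
t 13.25 p [0.5038 0.4442 0.1726] yaw 1.41 z [ 0.0017  0.0011 -1.    ] F [-0.21 -0.22 -2.5 ] M [ 0.02 -0.   -0.  ] op 0.0233 q [ 0.62  0.46  1.4  -0.    1.27  0.59]
F mean [ 0.04  0.1  -1.96] Fz [-3.99 -0.61 -2.03 -1.22] [0.5038, 0.1726] [0.5038, 0.1726]
[[[-0.0008,0.0004,0.0006],[-0.1,-0.1,0.0],0]]
max step 0.0010770329614269007 0.14142135623730953
```

Request:
arm_command:
  commands:
    - [[0,0,0.002],[0,0,0],0]
    - [[0,0,0],[0,0,0],0]

```text
time_s: 13.45
ee_pos: [0.5041, 0.4444, 0.1713]
eef_rot: [[1.0, 0.025, 0.003], [0.025, -1.0, 0.002], [0.003, -0.002, -1.0]]
force: [-0.0, 0.7, -3.1]
opening: 0.0233
```

```bash
python3 -c "
from h import *
chk(5,'w17z',.170)"
```

```text
t 13.7 p [0.5041 0.4444 0.1713] yaw 1.41 z [ 0.0028  0.0016 -1.    ] F [ 0.24 -0.32 -1.61] M [ 0.   -0.01  0.01] op 0.0233 q [ 0.62  0.46  1.4  -0.    1.27  0.59]
F mean [ 0.07  0.12 -1.75] Fz [-3.1  -1.65 -0.77 -1.63 -1.61] [0.5041, 0.1713] [0.5041, 0.1713]
[[[-0.0012,0.0006,0.0013],[-0.1,-0.2,0.0],0]]
max step 0.0018681541692269403 0.223606797749979
```

View pics/w17z.png

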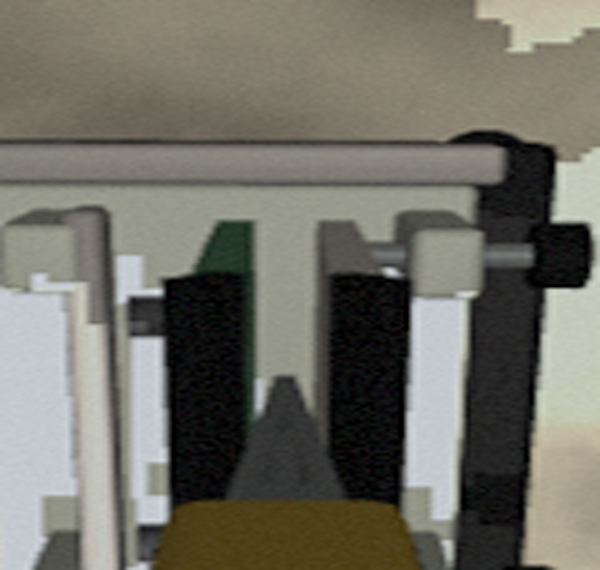

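Since z=0.1726 the arm no longer creeps upward while holding, which suggests the blade has started to touch. I move on in finer steps and read the force while the arm is moving.

Request:
arm_command:
  commands:
    - [[0,0,0.002],[0,-0.1,0],0]

```text
time_s: 13.8
ee_pos: [0.5044, 0.4446, 0.1702]
eef_rot: [[1.0, 0.025, 0.002], [0.025, -1.0, 0.002], [0.002, -0.002, -1.0]]
force: [-0.8, 0.5, 4.3]
opening: 0.0232
```

```bash
python3 -c "
from h import *
chk(6,'w18z',.170)"
```

```text
t 14.1 p [0.5044 0.4446 0.1699] yaw 1.41 z [ 0.002   0.0022 -1.    ] F [-0.85 -0.37  4.13] M [ 0.01  0.04 -0.04] op 0.0233 q [0.62 0.47 1.4  0.   1.27 0.59]
F mean [-0.19 -0.14  3.3 ] Fz [4.34 2.85 2.82 2.51 3.8  3.49] [0.5044, 0.1702] [0.5044, 0.1698]
[[[-0.0014,0.0008,-0.0001],[-0.1,-0.1,0.0],0]]
max step 0.0016155494421403512 0.14142135623730953
```

Net drag is now about 4.5 N upward (3.3 N read, −1.2 N baseline) and sustained, with side force ≈0. I hold here and verify stability and the views.

```bash
python3 - <<'E'
from h import *
f=[];z=[]
for i in range(16):
    s=robot.read_state();f.append(s['force']);z.append(s['ee_pos'][2])
    im=imaging.get_image(['wrist','scene'][i%2]) 
    if i==14: w=im
pr();f=np.array(f);print(f.mean(0).round(2),f[:8,2].mean(),f[8:,2].mean(),np.round(z[::5],4))
cv2.imwrite('pics/s9.png',im[:,:,::-1])
a=cv2.resize(w[100:290,270:390,::-1],(480,600));b=cv2.resize(im[220:420,150:260,::-1],(320,600),interpolation=cv2.INTER_CUBIC)
cv2.imwrite('pics/f9.png',np.hstack([a,b]))
E
```

```text
t 14.9 p [0.5042 0.4446 0.1693] yaw 1.41 z [ 0.0012  0.0019 -1.    ] F [-0.36  1.11  3.74] M [ 0.11 -0.1   0.  ] op 0.0233 q [0.62 0.47 1.4  0.   1.27 0.59]
[0.1  0.13 4.01] 3.939387182130868 4.077244404635858 [0.1699 0.1697 0.1694 0.1693]
```

View pics/f9.png

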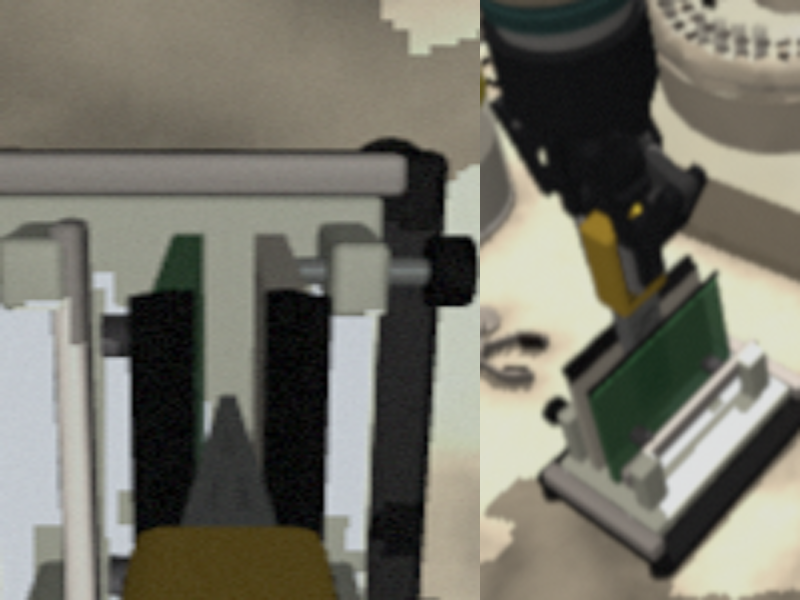

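View pics/s9.png

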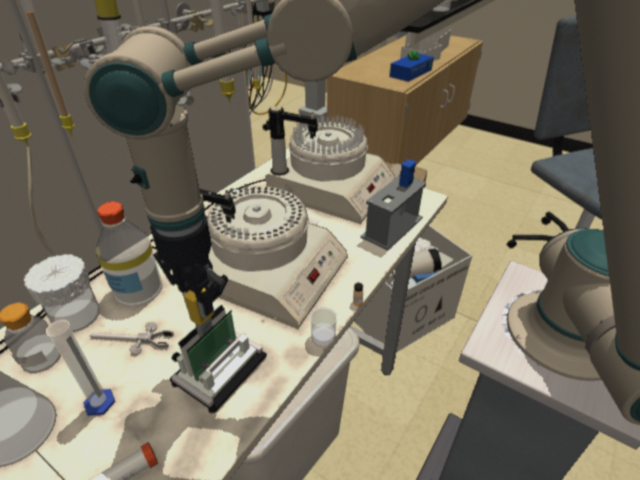

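The readings have settled: drag is 5 N net and the last creep is 0.1 mm in 0.25 s. The plates look parallel and unspread. The blue gauge, beaker and vial are in place. Handing in.

```bash
python3 - <<'E'
from h import *
pr()
from cell import ticket
print(ticket.close_job())
E
```

```text
t 14.9 p [0.5042 0.4446 0.1693] yaw 1.41 z [ 0.0012  0.0019 -1.    ] F [-0.36  1.11  3.74] M [ 0.11 -0.1   0.  ] op 0.0233 q [0.62 0.47 1.4  0.   1.27 0.59]
the job is handed in; nothing more can be done
None
```

I took the yellow gauge from the rack, carried it round in front of the collector, and slid its blade straight down into the middle of the cassette gap. I handed the job in at 14.9 s with the gauge still gripped, and no verdict was reported.

**Last checks:**
- **Drag:** about 5 N net upward (mean reading 4.0 N against a −1.2 N no-contact baseline, noise around ±0.8 N), with side forces near 0 N.
- **Pose:** tool tilt under 0.15°, with the grip steady at 23.3 mm. The arm crept down 0.6 mm over the last 0.8 s and was slowing, so it was not perfectly still at hand-in.
- **Views:** the last scene picture shows the blue gauge, beaker and vial where they were, and the plates do not look spread.

**Uncertain or disagreeing:**
- **Plate position:** I had no direct reading of the front plate. The drag is right at the stated knee of about 5 N, so the plate may have been pushed a few tenths of a millimetre.
- **Gap width:** the pictures gave 8.5 to 10 mm, while contact depth suggested about 9.5 mm or slightly more.
- **Lip height:** the two wrist views gave 102–106 mm against the expected 112 mm. I put this down to the short distance between the two camera positions, and the top and scene cameras gave 106–113 mm.

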